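Make up two pottery class kits in their trays

TASK

Make up the two class kits. Throwing kit, in the tray with two compartments: the wooden rib flat in the wide compartment and the clay ball in the narrow one. Hand-building kit, in the tray with three compartments: the card tube lying in the middle, the white pot upright in one end compartment and the dark stamp flat in the other; every piece rests on its tray floor, let go, and the bowl, the loop tool and the clay half pipe stay where they are.

Things in the scene. Friction and masses are not known exactly. Their poses are not given: they have to be found in the camera images.
- rib: flat wooden potter's rib, pointed oval 89 x 42 x 10 mm, about 20 g, lying flat. Origin: near the centre of its underside, z up; its long axis lies in its x-y plane at -0.49 rad (clockwise from above) from its x axis; grip across the 42 mm.
- clay_ball: irregular stiff lump of clay, about 58 x 59 mm across and 37 mm high, about 140 g; keeps its shape. Origin: centre of its underside at the start.
- tube_center (a point): middle (on the axis) of a short brown card tube lying on its side, 40 mm in diameter, 84 mm long, about 20 g; it can roll, this point is 20 mm above what it rests on. Its y axis runs along the tube, within about 0.05 rad; x and z turn as it rolls.
- pot: small round white plastic pot, open at the top, upright, 40 mm high, 68 mm across the rim and 54 mm at the foot, about 20 g. Origin: centre of its underside, z up.
- stamp: dark wooden clay stamp lying flat, a rough tapering bar 70 x 21 x 16 mm, about 50 g. Origin: near the centre of its underside, z up; its long axis lies in its x-y plane at -0.31 rad (clockwise from above) from its x axis; grip across the 21 mm.
- tray_three: wooden tray with three equal compartments in a row, 120 mm (x) by 275 mm (y), fixed to the table. Floor 6 mm and rim and dividers 14 mm above the table; walls 5 mm thick. Origin: centre of its underside. Each compartment is 110 mm (x) by 85 mm (y); their centres are at y = -90, 0 and +90 mm on the tray's y axis.
- tray_two: wooden tray with two unequal compartments, 120 mm (x) by 225 mm (y), fixed to the table. Floor 6 mm and rim and divider 14 mm above the table; walls 5 mm thick. Origin: centre of its underside. The wide compartment is 110 mm (x) by 125 mm (y), centre at y = -45 mm; the narrow one is 110 by 85 mm, centre at y = +65 mm.
- bowl: bystander: grey-blue plastic bowl, 124 mm across, 50 mm high, standing between the trays. Origin: centre of its underside.
- loop_tool_by: bystander: loop tool with a wooden handle, 116 x 130 x 12 mm, lying at the left of the table. Origin: centre of its underside.
- half_pipe: bystander: half pipe of grey clay standing on end, 56 x 72 x 85 mm, at the right. Origin: centre of its underside.

How it is judged:
At the end, for the whole second after the job is handed in: Two-part tray: rib flat on the floor of the wide part, ball in the narrow part. Three-part tray: tube on the floor of the middle part, pot upright in one end part, stamp flat in the other, either way round. Each centre well inside its part (pot within 18 mm across), all at rest (x of rib in the frame of tray_two between -0.036 and 0.036 m and y of rib in the frame of tray_two between -0.088 and -0.002 m and z of rib in the frame of tray_two between 0.003 and 0.01 m and angle between each of rib, pot, stamp's own z axis and vertical below 0.12 rad and x of clay_ball in the frame of tray_two between -0.04 and 0.04 m and y of clay_ball in the frame of tray_two between 0.033 and 0.097 m and z of clay_ball in the frame of tray_two between 0.003 and 0.03 m and x of tube_center in the frame of tray_three between -0.03 and 0.03 m and y of tube_center in the frame of tray_three between -0.024 and 0.024 m and z of tube_center in the frame of tray_three between 0.021 and 0.031 m and (((x of pot in the frame of tray_three between -0.032 and 0.032 m and y of pot in the frame of tray_three between 0.072 and 0.108 m and z of pot in the frame of tray_three between 0.003 and 0.01 m) and (x of stamp in the frame of tray_three between -0.046 and 0.046 m and y of stamp in the frame of tray_three between -0.123 and -0.057 m and z of stamp in the frame of tray_three between 0.003 and 0.011 m)) or ((x of pot in the frame of tray_three between -0.032 and 0.032 m and y of pot in the frame of tray_three between -0.108 and -0.072 m and z of pot in the frame of tray_three between 0.003 and 0.01 m) and (x of stamp in the frame of tray_three between -0.046 and 0.046 m and y of stamp in the frame of tray_three between 0.057 and 0.123 m and z of stamp in the frame of tray_three between 0.003 and 0.011 m))) and linear speed of each of rib, clay_ball, pot, stamp below 0.02 m/s); the robot touches nothing.
It fails at once if the bowl is shifted by more than 30 mm (distance of bowl from where it was at the start of the episode above 0.03 m).
It fails at once if the loop tool is shifted by more than 30 mm (distance of loop_tool_by from where it was at the start of the episode above 0.03 m).
It fails at once if the clay half pipe is shifted by more than 30 mm (distance of half_pipe from where it was at the start of the episode above 0.03 m).
It also fails if it takes over 128 s, if anything falls off the work surface, if the arm or the gripper's body presses on something with over 40 N, if the wrist force passes 120 N, or if a joint passes its speed limit or range.

ROBOT

A 7-joint arm with a two-finger parallel gripper is mounted at the origin on a cart in front of the work surface, level with it; the furniture and walls round the work are solid. World frame = base frame: x ahead of the robot, y to its left, z up, the work surface at z = 0. Lengths are in m, angles in rad, forces in N, time in s.
With the tool pointing down it reaches from about 0.425 to 0.925 m from the base axis. Payload 6.8 kg.
Tool frame: the origin (TCP) lies on the centre line of the jaws, within the pads' length; the fingertips stand 11 mm ahead of it and the grasp point (between the pads) lies 8 mm behind it; z points along the fingers, y is the direction in which the jaws open and shut (so a half turn about z gives the same grasp; the last joint's range is limited). The gripper opens to 85 mm and grips with 20 to 120 N. Pads are 22 mm wide; open, the fingers measure 114 mm over their backs; the gripper's body (76 mm by 85 mm) begins 54 mm behind the grasp point. The pads swing forward as they close: fully open they stand 13 mm farther back than shut.
Start: joints at [-1.401, 0.477, 0.022, 1.555, -0.011, 1.109, -0.083], TCP at [0.185, 0.649, 0.242] pointing down, gripper open.
Joint ranges: [-2.96, 2.96], [-0.34, 2.1], [-1.41, 1.46], [0.24, 2.44], [-1.37, 4.51], [0.17, 1.92], [-2.96, 2.96]. Speed limits (rad/s): [2.39, 2.39, 3.14, 3.14, 3.14, 3.14, 3.14].

INTERFACE

Orientations are given as a rotation vector (axis times angle).
In Python, from bench import r gives the robot as it stands.
- The arm moves only by the tool send_rows, never from a script. Its argument "deltas" is a list of rows, each a list of 7 numbers: the opening, from 0 (shut) to 1 (fully open), then the shift along the tool's x, y, z as a fraction of full scale, then the turn, a rotation vector about the tool's x, y, z as a fraction of full scale. In form: [[hand, x, y, z, ax, ay, az], ...]. A call has 1 to 20 rows; each row is the pose to reach, as a shift and turn from the pose commanded when the call began, along the tool's axes at that moment, turning the shorter way round; what a row does not reach only later rows make up. Full scale, the value 1, is 150 mm for a shift and 180 degrees for a turn. A row lasts 1/12 s, in which the tool goes at most 41.7 mm and 7.16 degrees, less where a joint would pass 70% of its speed; a pose out of reach is approached as far as the arm can. A call with a number of a shift or a turn outside -1 to 1 is refused whole. A call with a gripper value outside its range is refused whole. The fingers move at their own pace and stop on an object; "squeeze" is the grip in N (left out, the last holds). Time passes only in rows, so rows that repeat a pose let the fingers close. It gives the time, the measured TCP pose, the force and the opening at its end, in the units of the state.
- r.get_obs(): the state, without advancing time (a new reading comes with each control period).
- r.grab_frame(name): name is "side" or "top"; returns a dict with "pixels" (384x512x3 uint8, red, green, blue), "camera_matrix" (3x3 intrinsics, pixels), "rvec" (rotation vector, rad) and "tvec" (3), from world to camera coordinates, as OpenCV has them. Camera axes: x right, y down, z forward; pixel columns grow to the right and rows downward; lengths in m; the calibration is good to about 2 mm. A picture is of the moment at which its call begins. There is no depth.
- r.hand_in(): hands the job in, once; it reports no verdict.
The state is a dict: "clock": time; "joints": joint angles; "qvel": joint speeds; "tau": joint torques, N m; "tcp_pos": TCP position; "orientation": TCP orientation; "contact_force": force on the tool from outside, world axes, zero at the start; "moment": the same for the moment, N m; "grip_width": finger opening in m.
Only numpy, scipy, OpenCV 4.12 (cv2) and the standard library are available. Lean on these libraries where they do the work, as an engineer would, in place of code of your own. Each camera call takes 0.05 s, during which the arm holds its last target. There are 200 camera calls.

## Working session

There is one attempt and no reset: what is moved stays moved. The work goes in short steps, Python scripts to look and compute and a tool call to move; the robot and the scene stay as the last step left them, time stands still between calls to the robot, and variables do not carry over. Pictures are saved under pics/ and viewed, about 12 in all and at most 16, crops included, and the job is handed in when it is done.

Besides the shell and the picture viewer there is one more tool, called after "Request:" as name(argument=value, ...), one argument or row to a line, values as JSON. send_rows: Moves the arm, as the interface text tells. Shift numbers are shares of 150 mm and turn numbers shares of 180 degrees, none past 1 either way. Its arguments: {"type":"object","properties":{"deltas":{"type":"array","items":{"type":"array","items":{"type":"number"}}},"squeeze":{"type":"number"}},"required":["deltas"]}

```bash
ls; mkdir -p pics
python3 - <<'E'
from bench import r
import cv2,numpy as np
o=r.get_obs();print(o)
for n in("top","side"):
    f=r.grab_frame(n);cv2.imwrite(f"pics/{n}0.png",cv2.resize(f["pixels"][:,:,::-1],(800,600),interpolation=cv2.INTER_CUBIC))
    np.savez(f"{n}0.npz",**f);print(n,f["camera_matrix"],f["rvec"],f["tvec"])
E
```

```text
pics
{'clock': 0.0, 'joints': array([-1.40111592,  0.47780434,  0.02235392,  1.55644611, -0.01148129,
        1.10929262, -0.08311007]), 'qvel': array([-0.00146658,  0.00034039,  0.00124807,  0.00102698,  0.00062279,
        0.00083   ,  0.00064552]), 'tau': array([ 2.29228517e-04, -5.96456087e+01,  1.60744652e+00, -2.81204742e+01,
        1.23697377e-02,  9.48821398e-03,  2.45704325e-05]), 'tcp_pos': array([0.18497028, 0.6485721 , 0.24132539]), 'orientation': array([-4.34910333e-01, -3.11124709e+00,  2.85812643e-03]), 'contact_force': array([ 0.27287733,  0.39628848, -0.50816637]), 'moment': array([0.01888622, 0.03193703, 0.02349061]), 'grip_width': 0.08541431722664208}
top [[357.99368975   0.         255.95839281]
 [  0.         357.99368975 193.67960601]
 [  0.           0.           1.        ]] [ 2.15279594 -2.12195561  0.17967924] [0.02403746 0.47878232 1.05309472]
side [[445.91221941   0.         258.71750344]
 [  0.         445.91221941 191.11159807]
 [  0.           0.           1.        ]] [ 0.5282494  -2.5471451   1.43203293] [0.45667406 0.12290696 1.50421949]
```

View pics/top0.png

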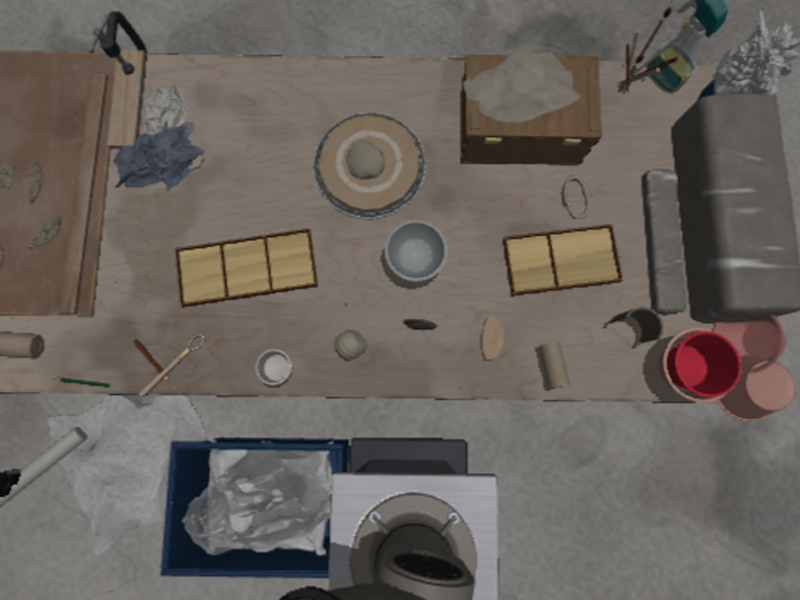

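View pics/side0.png

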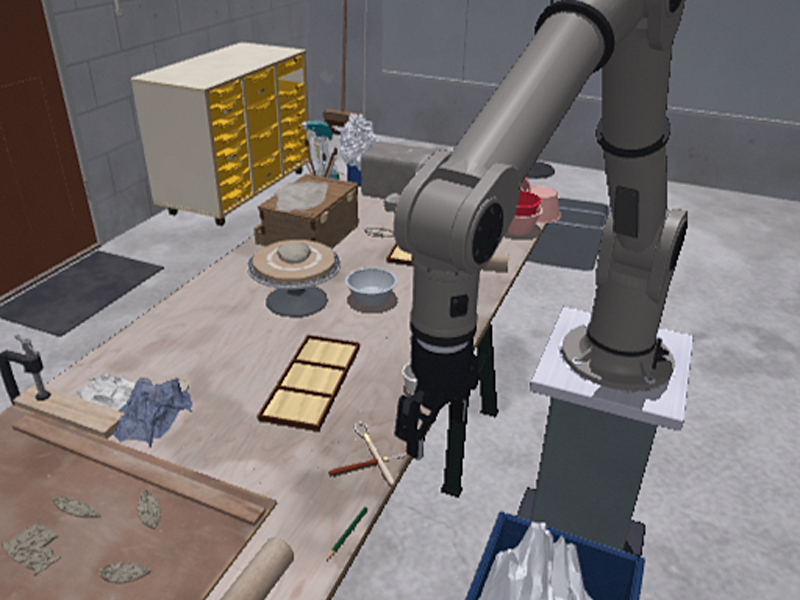

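The top view shows every piece (800x600 px). Pot is at (273,367), ball (350,345), stamp (420,324), rib (492,338), tube (553,366), tray_three (247,267), tray_two (562,260), bowl (415,252), half pipe (640,325) and loop tool (170,365). Next I segment and measure.

```bash
cat > h.py <<'E'
import numpy as np,cv2
def world(f,uv,z):
    R=cv2.Rodrigues(f["rvec"])[0];t=f["tvec"].ravel()
    p=cv2.undistortPoints(np.float64(uv).reshape(-1,1,2),f["camera_matrix"],None).reshape(-1,2)
    d=np.c_[p,np.ones(len(p))]@R;c=-R.T@t
    return c+d*((z-c[2])/d[:,2])[:,None]
def seg(f,roi,th=14):
    x0,y0,x1,y1=roi
    lab=cv2.cvtColor(f["pixels"],cv2.COLOR_RGB2LAB).astype(float)[y0:y1,x0:x1]
    e=np.concatenate([lab[0],lab[-1],lab[:,0],lab[:,-1]]);m=np.median(e,0)
    b=(np.linalg.norm((lab-m)*[.6,1.5,1.5],axis=2)>th).astype(np.uint8)
    c=max(cv2.findContours(b,cv2.RETR_EXTERNAL,cv2.CHAIN_APPROX_NONE)[0],key=cv2.contourArea)
    return c+np.array([x0,y0])
def rect(f,roi,z,th=14):
    c=seg(f,roi,th);w=world(f,c.reshape(-1,2),z)
    (cx,cy),(a,b),ang=cv2.minAreaRect((w[:,:2]*1000).astype(np.float32))
    if a<b:a,b,ang=b,a,ang+90
    return c,cx,cy,a,b,(ang+90)%180-90
E
python3 - <<'E'
from h import *
f=dict(np.load("top0.npz"))
s=.64
R={"pot":((250,343,297,388),.04),"ball":((328,325,373,364),.015),"stamp":((396,312,442,337),.012),"rib":((474,308,512,367),.008),"tube":((532,334,575,396),.02),"t3":((165,222,325,312),.014),"t2":((490,215,632,302),.014),"bowl":((375,212,455,290),.05),"hp":((603,300,664,349),.085),"loop":((120,332,212,398),.006)}
im=f["pixels"][:,:,::-1].copy()
im=cv2.resize(im,None,fx=3,fy=3,interpolation=cv2.INTER_CUBIC)
for n,(q,z) in R.items():
    q=[int(v*s) for v in q]
    c,*p=rect(f,q,z);print(n,np.round(p,1))
    cv2.polylines(im,[c*3+1],True,(0,0,255) if n!="rib" else (255,0,0),1)
cv2.imwrite("pics/seg.png",cv2.resize(im[400:770,300:1300],(800,296)))
E
```

```text
pot [348.2 270.1  68.4  63.3   0.8]
ball [380.3 129.3  58.6  24.6 -89.2]
stamp [440.   -8.7  65.3  21.9 -89.2]
rib [ 410.6 -157.3   59.9   31.6  -31.4]
tube [ 358.  -252.2   86.8   24.5   12.5]
t3 [551.1 344.5 277.6 125.5 -80.4]
t2 [ 577.7 -294.1  231.8  125.3  -81.9]
bowl [573.    7.4 132.4 123.1   0.9]
hp [ 438.3 -402.7  110.5   88.   -89.2]
loop [343.  513.  111.9 104.3  80.6]
```

View pics/seg.png

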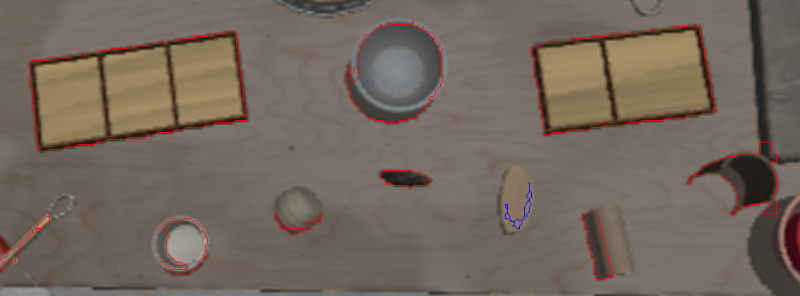

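Trays, stamp and bowl segment well; the low-contrast pieces need rectified close-ups.

```bash
cat >> h.py <<'E'
def tile(f,cx,cy,z,half=60,px=264,g=20):
    # orthophoto: up = +x, left = +y (mm)
    R=cv2.Rodrigues(f["rvec"])[0]
    k=px/(2*half);i=np.mgrid[0:px,0:px].astype(float)
    P=np.stack([(cx+half-i[0]/k)/1e3,(cy+half-i[1]/k)/1e3,np.full((px,px),z)],-1).reshape(-1,3)
    u=cv2.projectPoints(P,f["rvec"],f["tvec"],f["camera_matrix"],None)[0].reshape(px,px,2).astype(np.float32)
    im=cv2.remap(f["pixels"][:,:,::-1].copy(),u[...,0],u[...,1],cv2.INTER_CUBIC)
    im=cv2.normalize(im,None,0,255,cv2.NORM_MINMAX)
    for d in range(-40,41,g):
        p=int((half+d)*k);col=(0,255,255) if d==0 else (255,255,0)
        cv2.line(im,(p,0),(p,px),col,1);cv2.line(im,(0,p),(px,p),col,1)
    cv2.rectangle(im,(0,0),(px-1,px-1),(0,0,255),1)
    return im
E
python3 - <<'E'
from h import *
f=dict(np.load("top0.npz"))
T=[(348,266,.04),(382,128,.018),(440,-10,.012),(410,-150,.008),(358,-260,.02),(438,-400,.085)]
t=[tile(f,*a) for a in T]
cv2.imwrite("pics/tiles.png",np.vstack([np.hstack(t[:3]),np.hstack(t[3:])]))
E
```

```text
(no output)
```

View pics/tiles.png

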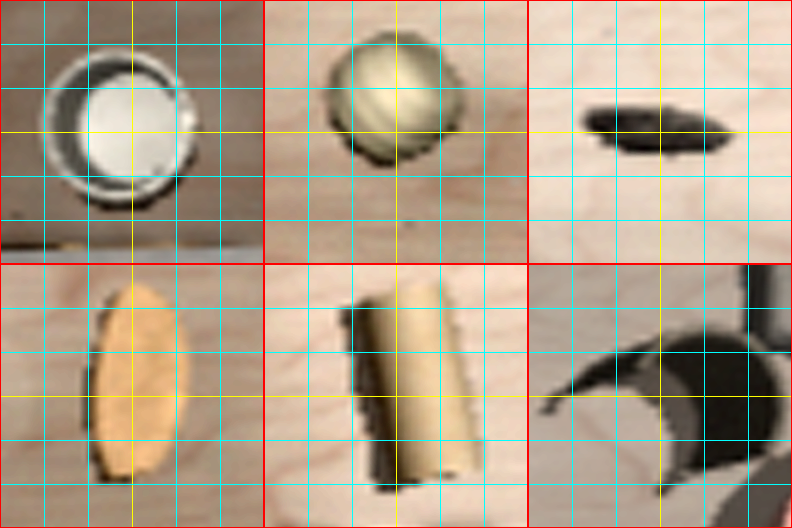

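```bash
cat > plan.py <<'E'
import sys
from h import *
from scipy.spatial.transform import Rotation as Ro
from bench import r
def down(psi):
    p=np.radians(psi);c,s=np.cos(p),np.sin(p)
    return Ro.from_matrix(np.array([[-s,c,0],[c,s,0],[0,0,-1]]))
def plan(*wps):
    "waypoints (x,y,z mm, psi deg of the jaw axis) -> tool-frame fractions"
    o=r.get_obs();p=np.array(o["tcp_pos"])*1e3;R=Ro.from_rotvec(o["orientation"])
    m=R.as_matrix();print("t %.1f at"%o["clock"],p.round(1),"psi %.1f"%np.degrees(np.arctan2(m[1,1],m[0,1])),"tilt %.1f"%np.degrees(np.arccos(-m[2,2])),"F",np.round(o["contact_force"],1),"w %.1f"%(o["grip_width"]*1e3))
    for x,y,z,psi in wps:
        q=np.array([x,y,z]);R2=down(psi)
        d=R.inv().apply(q-p)/150;a=(R.inv()*R2).as_rotvec()/np.pi
        print((x,y,z,psi),"d",d.round(3),"a",a.round(4),"dist %.0f"%np.linalg.norm(q-p));p,R=q,R2
if __name__=="__main__": plan(*[tuple(map(float,a.split(","))) for a in sys.argv[1:]])
E
python3 plan.py 268,460,220,9.6 351,272,200,9.6 351,272,90,9.6 351,272,38,9.6
```

```text
t 0.1 at [185.  648.6 241.4] psi 74.1 tilt 0.1 F [-0.8  0.3 -0.6] w 85.1
(268.0, 460.0, 220.0, 9.6) d [-0.877 -1.057  0.145] a [-4.000e-04  3.000e-04  3.582e-01] dist 207
(351.0, 272.0, 200.0, 9.6) d [-1.328  0.337  0.133] a [0. 0. 0.] dist 206
(351.0, 272.0, 90.0, 9.6) d [0.    0.    0.733] a [0. 0. 0.] dist 110
(351.0, 272.0, 38.0, 9.6) d [0.    0.    0.347] a [0. 0. 0.] dist 52
```

Request:
send_rows(
  deltas=[
    [1, -0.2, -0.2, 0, 0, 0, 0.03],
    [1, -0.4, -0.4, 0.05, 0, 0, 0.07],
    [1, -0.6, -0.6, 0.1, 0, 0, 0.11],
    [1, -0.7, -0.8, 0.14, 0, 0, 0.15],
    [1, -0.8, -1, 0.14, 0, 0, 0.19],
    [1, -0.87, -1, 0.14, 0, 0, 0.23],
    [1, -0.87, -1, 0.14, 0, 0, 0.27],
    [1, -0.87, -1, 0.14, 0, 0, 0.31],
    [1, -0.87, -1, 0.14, 0, 0, 0.35],
    [1, -0.87, -1, 0.14, 0, 0, 0.358],
    [1, -0.87, -1, 0.14, 0, 0, 0.358],
  ],
  squeeze=30,
)

```text
clock: 1.02
tcp_pos: [0.2693, 0.4688, 0.221]
orientation: [2.028, 2.399, -0.001]
contact_force: [0.1, -0.2, 0.1]
grip_width: 0.0855
```

```bash
python3 plan.py 351,272,120,9.6 351,272,26,9.6
```

```text
t 1.0 at [269.3 468.8 221. ] psi 9.6 tilt 0.0 F [ 0.1 -0.2  0.1] w 85.5
(351.0, 272.0, 120.0, 9.6) d [-1.384  0.319  0.674] a [-0.0001  0.0002 -0.0001] dist 236
(351.0, 272.0, 26.0, 9.6) d [0.    0.    0.627] a [0. 0. 0.] dist 94
```

Request:
send_rows(
  deltas=[
    [1, -0.2, 0.08, 0.05, 0, 0, 0],
    [1, -0.4, 0.16, 0.1, 0, 0, 0],
    [1, -0.6, 0.24, 0.2, 0, 0, 0],
    [1, -0.8, 0.319, 0.25, 0, 0, 0],
    [1, -0.92, 0.319, 0.27, 0, 0, 0],
    [1, -0.92, 0.319, 0.27, 0, 0, 0],
  ],
)

```text
clock: 1.52
tcp_pos: [0.3408, 0.3358, 0.1796]
orientation: [2.032, 2.395, -0.006]
contact_force: [0.1, -1.3, -0.8]
grip_width: 0.0854
```

Request:
send_rows(
  deltas=[
    [1, -0.2, 0, 0.15, 0, 0, 0],
    [1, -0.35, 0, 0.3, 0, 0, 0],
    [1, -0.464, 0, 0.404, 0, 0, 0],
    [1, -0.464, 0, 0.404, 0, 0, 0],
    [1, -0.464, 0, 0.404, 0, 0, 0],
  ],
)

```text
clock: 1.93
tcp_pos: [0.3511, 0.2721, 0.1198]
orientation: [-2.027, -2.4, 0.003]
contact_force: [-0.1, 0.1, 0.8]
grip_width: 0.0857
```

```bash
python3 plan.py 351,272,26,9.6
python3 - <<'E'
from h import *
from bench import r
f=r.grab_frame("side");w=[[.351,.272,.02]]
u=cv2.projectPoints(np.array(w),f["rvec"],f["tvec"],f["camera_matrix"],None)[0].ravel();print(u)
g=r.grab_frame("top")
c=f["pixels"][:,:,::-1];x,y=np.clip(u.astype(int),80,[432,304]);a=c[y-80:y+80,x-80:x+80]
im=np.hstack([cv2.resize(a,(400,400),interpolation=cv2.INTER_CUBIC),tile(g,351,272,.04,60,400)])
cv2.imwrite("pics/pot1.png",im)
E
```

```text
t 1.9 at [351.1 272.1 119.8] psi 9.6 tilt 0.1 F [-0.1  0.1  0.8] w 85.7
(351.0, 272.0, 26.0, 9.6) d [0.    0.    0.625] a [-0.0004  0.0003  0.0002] dist 94
[267.86515501 241.75456904]
```

View pics/pot1.png

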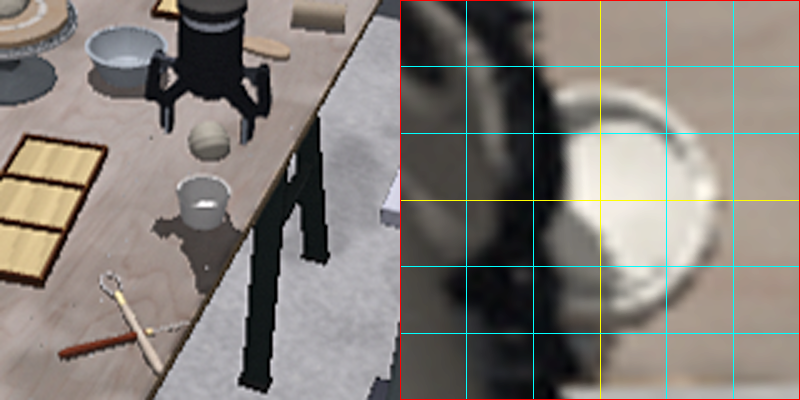

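Crop: the pot's rim spans x 315–386 mm with its right edge at y=236, so its centre is about (351, 270), as planned. The open jaws straddle it in the side view (crop px 165–250). Descend and grip.

Request:
send_rows(
  deltas=[
    [1, 0, 0, 0.15, 0, 0, 0],
    [1, 0.01, 0, 0.3, 0, 0, 0],
    [1, 0.01, 0, 0.45, 0, 0, 0],
    [1, 0.01, 0, 0.55, 0, 0, 0],
    [1, 0.01, 0, 0.62, 0, 0, 0],
    [1, 0.01, 0, 0.62, 0, 0, 0],
    [0.6, 0.01, 0, 0.62, 0, 0, 0],
    [0.6, 0.01, 0, 0.62, 0, 0, 0],
    [0.6, 0.01, 0, 0.62, 0, 0, 0],
    [0.6, 0.01, 0, 0.62, 0, 0, 0],
    [0.6, 0.01, 0, 0.62, 0, 0, 0],
    [0.6, 0.01, 0, 0.62, 0, 0, 0],
  ],
  squeeze=25,
)

```text
clock: 3.03
tcp_pos: [0.3518, 0.275, 0.0285]
orientation: [-2.026, -2.4, -0.004]
contact_force: [-1.6, -0.7, 8.5]
grip_width: 0.0655
```

Request:
send_rows(
  deltas=[
    [0.6, 0, 0, -0.05, 0, 0, 0],
    [0.6, 0, 0, -0.15, 0, 0, 0],
    [0.6, 0, 0, -0.3, 0, 0, 0],
    [0.6, 0, 0, -0.45, 0, 0, 0],
    [0.6, 0, 0, -0.5, 0, 0, 0],
    [0.6, 0, 0, -0.5, 0, 0, 0],
  ],
)

```text
clock: 3.53
tcp_pos: [0.3523, 0.2751, 0.1044]
orientation: [-2.027, -2.4, -0.008]
contact_force: [0.2, 0.1, 0.1]
grip_width: 0.0654
```

```bash
cat > look.py <<'E'
import sys
from h import *
from bench import r
# look.py name x y z(mm) half : side crop | top tile
n,x,y,z,h=sys.argv[1],*map(float,sys.argv[2:6])
f=r.grab_frame("side");g=r.grab_frame("top")
u=cv2.projectPoints(np.array([[x/1e3,y/1e3,z/1e3]]),f["rvec"],f["tvec"],f["camera_matrix"],None)[0].ravel()
c,d=np.clip(u.astype(int),70,[442,314]);a=f["pixels"][d-70:d+70,c-70:c+70,::-1]
cv2.imwrite(f"pics/{n}.png",np.hstack([cv2.resize(a,(400,400),interpolation=cv2.INTER_CUBIC),tile(g,x,y,z/1e3,h,400)]))
E
python3 plan.py 536,433,120,9.6 536,433,33,9.6; python3 look.py pot2 351 270 80 60
```

```text
t 3.5 at [352.3 275.1 104.4] psi 9.6 tilt 0.3 F [0.2 0.1 0.1] w 65.4
(536.0, 433.0, 120.0, 9.6) d [ 0.833  1.384 -0.096] a [ 0.0012 -0.0011  0.0002] dist 243
(536.0, 433.0, 33.0, 9.6) d [0.   0.   0.58] a [0. 0. 0.] dist 87
```

View pics/pot2.png

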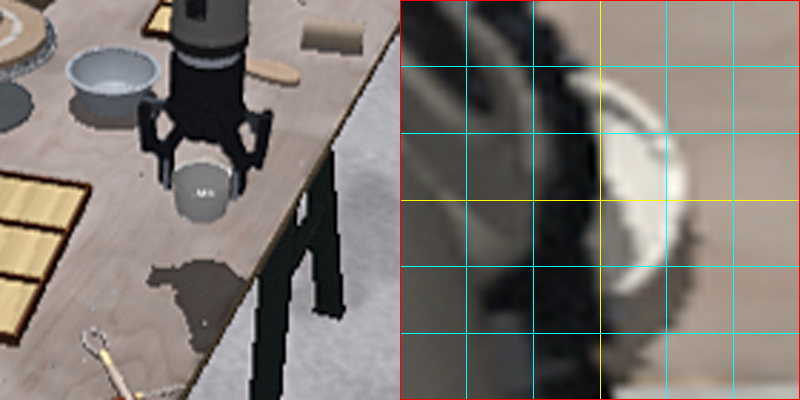

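The side crop shows the pot (170–235, 160–220) hanging tilted, its underside toward the camera: I gripped 5 mm off centre because tool x points to +y. Set it down, open, and regrip centred.

Request:
send_rows(
  deltas=[
    [0.6, 0, 0, 0.12, 0, 0, 0],
    [0.6, 0, 0, 0.24, 0, 0, 0],
    [0.6, 0, 0, 0.34, 0, 0, 0],
    [0.6, 0, 0, 0.4, 0, 0, 0],
    [0.6, 0, 0, 0.44, 0, 0, 0],
    [0.6, 0, 0, 0.47, 0, 0, 0],
    [0.6, 0, 0, 0.49, 0, 0, 0],
    [0.6, 0, 0, 0.49, 0, 0, 0],
    [1, 0, 0, 0.49, 0, 0, 0],
    [1, 0, 0, 0.49, 0, 0, 0],
    [1, 0, 0, 0.49, 0, 0, 0],
    [1, 0, 0, 0.49, 0, 0, 0],
    [1, 0, 0, 0.2, 0, 0, 0],
    [1, 0, 0, 0, 0, 0, 0],
    [1, 0.4, 0, -0.1, 0, 0, 0],
    [1, 0.7, 0, -0.1, 0, 0, 0],
    [1, 0.7, 0, -0.1, 0, 0, 0],
  ],
)

```text
clock: 5.05
tcp_pos: [0.333, 0.3827, 0.1191]
orientation: [-2.022, -2.401, -0.008]
contact_force: [0.5, 0.2, -0.9]
grip_width: 0.0853
```

```bash
python3 look.py pot3 351 265 40 60; python3 plan.py
```

```text
t 5.2 at [332.3 383.  118.1] psi 10.0 tilt 0.3 F [-0.5 -0.6 -0.4] w 85.5
```

View pics/pot3.png

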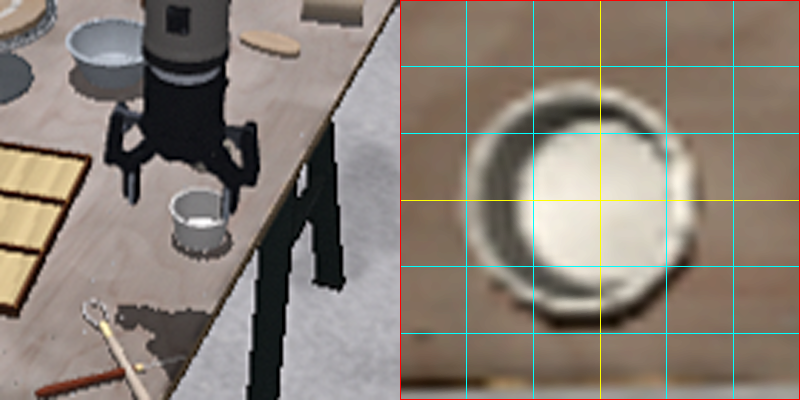

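The pot is upright again: rim cols 465–695 and rows 82–312 put its centre at (352, 271). Regrip exactly centred.

```bash
python3 plan.py 352,271,110,9.6 352,271,24,9.6
```

```text
t 5.2 at [332.3 383.  118.1] psi 10.0 tilt 0.3 F [-0.5 -0.6 -0.4] w 85.5
(352.0, 271.0, 110.0, 9.6) d [-0.758 -0.001  0.051] a [ 0.0006 -0.0013  0.0024] dist 114
(352.0, 271.0, 24.0, 9.6) d [0.    0.    0.573] a [0. 0. 0.] dist 86
```

Request:
send_rows(
  deltas=[
    [1, -0.25, 0, 0.05, 0, 0, 0.002],
    [1, -0.5, 0, 0.05, 0, 0, 0.002],
    [1, -0.758, 0, 0.05, 0, 0, 0.002],
    [1, -0.758, 0, 0.05, 0, 0, 0.002],
    [1, -0.758, 0, 0.05, 0, 0, 0.002],
    [1, -0.758, 0, 0.05, 0, 0, 0.002],
  ],
)

```text
clock: 5.65
tcp_pos: [0.3528, 0.2652, 0.1098]
orientation: [-2.036, -2.393, -0.001]
contact_force: [-0.5, 0.2, 0.8]
grip_width: 0.0851
```

```bash
python3 plan.py 352,271,24,9.6
```

```text
t 5.7 at [352.8 265.2 109.8] psi 9.2 tilt 0.0 F [-0.5  0.2  0.8] w 85.1
(352.0, 271.0, 24.0, 9.6) d [0.039 0.001 0.572] a [ 0.0001 -0.0001 -0.0021] dist 86
```

Request:
send_rows(
  deltas=[
    [1, 0.039, 0, 0.15, 0, 0, 0],
    [1, 0.039, 0, 0.3, 0, 0, 0],
    [1, 0.039, 0, 0.43, 0, 0, 0],
    [1, 0.039, 0, 0.52, 0, 0, 0],
    [1, 0.039, 0, 0.572, 0, 0, 0],
    [1, 0.039, 0, 0.572, 0, 0, 0],
    [1, 0.039, 0, 0.572, 0, 0, 0],
  ],
)

```text
clock: 6.23
tcp_pos: [0.3516, 0.2717, 0.0239]
orientation: [-2.033, -2.395, 0.0]
contact_force: [0.6, -0.9, 0.8]
grip_width: 0.0852
```

```bash
python3 plan.py 352,271,24,9.6
```

```text
t 6.2 at [351.6 271.7  23.9] psi 9.3 tilt 0.0 F [ 0.6 -0.9  0.8] w 85.2
(352.0, 271.0, 24.0, 9.6) d [-0.005  0.002 -0.001] a [-0.0001  0.     -0.0015] dist 1
```

Request:
send_rows(
  deltas=[
    [0.7, -0.005, 0, 0, 0, 0, 0],
    [0.7, -0.005, 0, 0, 0, 0, 0],
    [0.7, -0.005, 0, 0, 0, 0, 0],
    [0.7, -0.005, 0, 0, 0, 0, 0],
    [0.7, -0.005, 0, 0, 0, 0, 0],
    [0.7, -0.005, 0, 0, 0, 0, 0],
    [0.7, -0.005, 0, -0.03, 0, 0, 0],
    [0.7, -0.005, 0, -0.1, 0, 0, 0],
    [0.7, -0.005, 0, -0.2, 0, 0, 0],
    [0.7, -0.005, 0, -0.3, 0, 0, 0],
    [0.7, -0.005, 0, -0.4, 0, 0, 0],
    [0.7, -0.005, 0, -0.4, 0, 0, 0],
    [0.7, -0.005, 0, -0.4, 0, 0, 0],
    [0.7, -0.005, 0, -0.4, 0, 0, 0],
  ],
  squeeze=20,
)

```text
clock: 7.4
tcp_pos: [0.3516, 0.2704, 0.0839]
orientation: [-2.034, -2.394, -0.001]
contact_force: [0.6, 0.2, -0.8]
grip_width: 0.0652
```

```bash
python3 look.py pot4 352 265 90 60; python3 plan.py 536,433,120,9.6 536,433,33,9.6
```

```text
t 7.5 at [351.4 270.1  83.4] psi 9.3 tilt 0.1 F [1.1 0.5 0.3] w 65.6
(536.0, 433.0, 120.0, 9.6) d [ 0.873  1.39  -0.246] a [-0.0003  0.0002 -0.0017] dist 249
(536.0, 433.0, 33.0, 9.6) d [0.   0.   0.58] a [0. 0. 0.] dist 87
```

View pics/pot4.png

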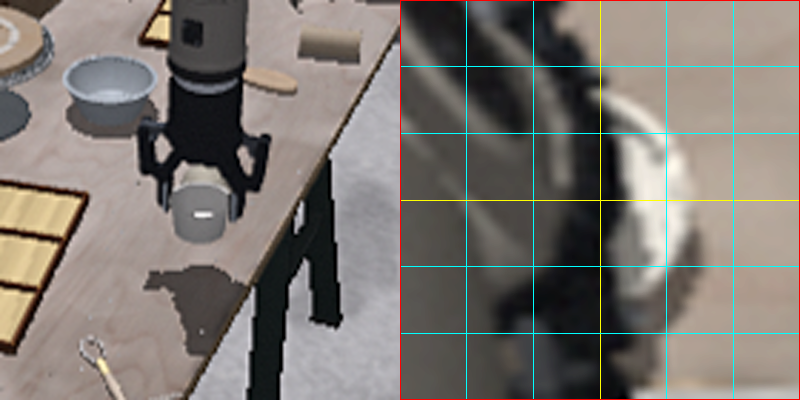

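Not certain whether it is tilted: overlay the predicted upright outline on an enlarged side crop.

Run:
```python
from h import *
from bench import r
f=r.grab_frame("side");P=lambda w:cv2.projectPoints(np.array(w,float)/1e3,f["rvec"],f["tvec"],f["camera_matrix"],None)[0].reshape(-1,2)
c=P([[351.5,270.5,80]])[0].astype(int)
a=f["pixels"][c[1]-35:c[1]+35,c[0]-35:c[0]+35,::-1];im=cv2.resize(a,(560,560),interpolation=cv2.INTER_CUBIC);im2=im.copy()
t=np.linspace(0,2*np.pi,60)
for R,z in((34,100),(27,60)):
    q=P(np.c_[351.5+R*np.cos(t),270.5+R*np.sin(t),np.full(60,z)])
    cv2.polylines(im2,[((q-c+35.5)*8).astype(int).reshape(-1,1,2)],True,(0,0,255),1)
cv2.imwrite("pics/pot5.png",cv2.resize(np.hstack([im,im2]),(800,400)))
```

```text
(no output)
```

View pics/pot5.png

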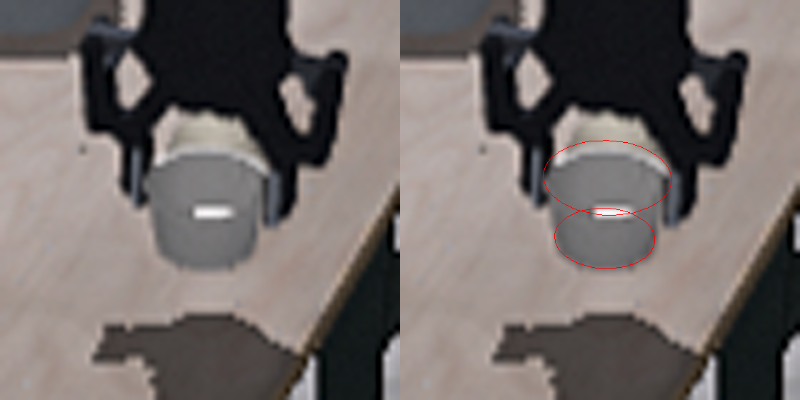

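The outline of an upright pot fits: rear rim at row 150, foot at row 268, and the white slot is lit interior above the front rim. So it hangs upright; carry it to the +y end of tray_three.

Request:
send_rows(
  deltas=[
    [0.7, 0.05, 0.08, -0.1, 0, 0, 0],
    [0.7, 0.18, 0.28, -0.24, 0, 0, 0],
    [0.7, 0.32, 0.5, -0.24, 0, 0, 0],
    [0.7, 0.45, 0.72, -0.24, 0, 0, 0],
    [0.7, 0.55, 0.9, -0.24, 0, 0, 0],
    [0.7, 0.6, 1, -0.24, 0, 0, 0],
    [0.7, 0.75, 1, -0.24, 0, 0, 0],
    [0.7, 0.873, 1, -0.24, 0, 0, 0],
    [0.7, 0.873, 1, -0.24, 0, 0, 0],
  ],
)

```text
clock: 8.3
tcp_pos: [0.4761, 0.429, 0.1187]
orientation: [-2.026, -2.397, -0.0]
contact_force: [-1.6, 1.6, 0.0]
grip_width: 0.0655
```

Request:
send_rows(
  deltas=[
    [0.7, 0, 0.15, 0, 0, 0, 0],
    [0.7, 0, 0.3, 0, 0, 0, 0],
    [0.7, 0, 0.39, 0, 0, 0, 0],
    [0.7, 0, 0.39, 0, 0, 0, 0],
    [0.7, 0, 0.39, 0, 0, 0, 0],
    [0.7, 0, 0.39, 0, 0, 0, 0],
  ],
)

```text
clock: 8.8
tcp_pos: [0.5348, 0.4333, 0.1192]
orientation: [-2.033, -2.394, 0.003]
contact_force: [0.6, -0.7, 0.4]
grip_width: 0.0656
```

```bash
python3 plan.py 536,433,31,9.6
```

```text
t 8.8 at [534.8 433.3 119.2] psi 9.3 tilt 0.1 F [ 0.6 -0.7  0.4] w 65.6
(536.0, 433.0, 31.0, 9.6) d [-0.003  0.009  0.588] a [-0.0007  0.0001 -0.0015] dist 88
```

Request:
send_rows(
  deltas=[
    [0.7, 0, 0.01, 0.12, 0, 0, 0],
    [0.7, 0, 0.01, 0.26, 0, 0, 0],
    [0.7, 0, 0.01, 0.4, 0, 0, 0],
    [0.7, 0, 0.01, 0.5, 0, 0, 0],
    [0.7, 0, 0.01, 0.55, 0, 0, 0],
    [0.7, 0, 0.01, 0.58, 0, 0, 0],
    [0.7, 0, 0.01, 0.585, 0, 0, 0],
    [0.7, 0, 0.01, 0.585, 0, 0, 0],
    [0.7, 0, 0.01, 0.585, 0, 0, 0],
    [0.92, 0, 0.01, 0.585, 0, 0, 0],
    [0.92, 0, 0.01, 0.585, 0, 0, 0],
    [0.92, 0, 0.01, 0.585, 0, 0, 0],
    [0.92, 0, 0.01, 0.585, 0, 0, 0],
    [0.92, 0, 0.01, 0.5, 0, 0, 0],
    [0.92, 0, 0.01, 0.3, 0, 0, 0],
    [1, 0, 0.01, 0, 0, 0, 0],
    [1, 0, 0.01, -0.1, 0, 0, 0],
    [1, 0, 0.01, -0.1, 0, 0, 0],
  ],
)

```text
clock: 10.3
tcp_pos: [0.5411, 0.4354, 0.1419]
orientation: [2.034, 2.392, 0.016]
contact_force: [0.2, 0.6, -0.3]
grip_width: 0.0854
```

```bash
python3 plan.py 399,127,130,8.1 399,127,20,8.1
```

```text
t 10.3 at [541.1 435.4 141.9] psi 9.2 tilt 0.6 F [ 0.2  0.6 -0.3] w 85.4
(399.0, 127.0, 130.0, 8.1) d [-1.877 -1.266  0.058] a [ 0.0027 -0.0018  0.0064] dist 340
(399.0, 127.0, 20.0, 8.1) d [0.    0.    0.733] a [0. 0. 0.] dist 110
```

Request:
send_rows(
  deltas=[
    [1, -0.2, -0.15, 0, 0, 0, 0],
    [1, -0.4, -0.28, 0, 0, 0, 0],
    [1, -0.6, -0.42, 0, 0, 0, 0],
    [1, -0.8, -0.56, 0, 0, 0, 0],
    [1, -0.94, -0.63, 0, 0, 0, 0],
  ],
)

```text
clock: 10.72
tcp_pos: [0.465, 0.2755, 0.1348]
orientation: [-2.036, -2.392, 0.004]
contact_force: [-0.4, 0.0, 0.1]
grip_width: 0.0857
```

Request:
send_rows(
  deltas=[
    [1, -0.2, -0.15, 0, 0, 0, 0.006],
    [1, -0.4, -0.28, 0, 0, 0, 0.006],
    [1, -0.6, -0.42, 0, 0, 0, 0.006],
    [1, -0.8, -0.56, 0, 0, 0, 0.006],
    [1, -0.94, -0.63, 0, 0, 0, 0.006],
    [1, -0.94, -0.63, 0, 0, 0, 0.006],
    [1, -0.94, -0.63, 0, 0, 0, 0.006],
    [1, -0.94, -0.63, 0, 0, 0, 0.006],
  ],
)

```text
clock: 11.38
tcp_pos: [0.3976, 0.1255, 0.1354]
orientation: [2.056, 2.375, 0.002]
contact_force: [1.0, -0.6, -0.8]
grip_width: 0.0855
```

```bash
python3 plan.py 399,127,100,8.1 399,127,18,8.1; python3 look.py p6 536 433 46 60
```

```text
t 11.4 at [397.6 125.5 135.4] psi 8.2 tilt 0.1 F [ 1.  -0.6 -0.8] w 85.5
(399.0, 127.0, 100.0, 8.1) d [0.008 0.011 0.236] a [ 0.0004 -0.0003  0.0006] dist 35
(399.0, 127.0, 18.0, 8.1) d [0.    0.    0.547] a [0. 0. 0.] dist 82
```

View pics/p6.png

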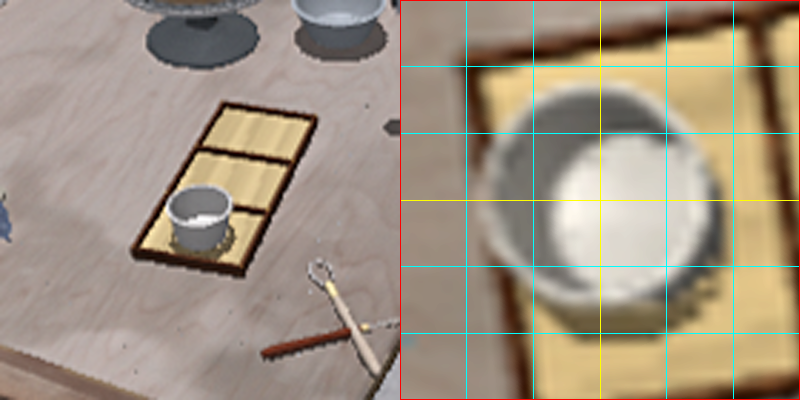

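The pot is upright in the +y end compartment, with its rim centre at about (537, 433) mm as planned. Now the ball.

Request:
send_rows(
  deltas=[
    [1, 0.008, 0.01, 0.15, 0, 0, 0],
    [1, 0.008, 0.01, 0.35, 0, 0, 0],
    [1, 0.008, 0.01, 0.55, 0, 0, 0],
    [1, 0.008, 0.01, 0.7, 0, 0, 0],
    [1, 0.008, 0.01, 0.78, 0, 0, 0],
    [1, 0.008, 0.01, 0.81, 0, 0, 0],
    [1, 0.008, 0.01, 0.81, 0, 0, 0],
    [0.5, 0.008, 0.01, 0.81, 0, 0, 0],
    [0.5, 0.008, 0.01, 0.81, 0, 0, 0],
    [0.5, 0.008, 0.01, 0.81, 0, 0, 0],
    [0.5, 0.008, 0.01, 0.81, 0, 0, 0],
    [0.5, 0.008, 0.01, 0.81, 0, 0, 0],
    [0.5, 0.008, 0.01, 0.81, 0, 0, 0],
    [0.5, 0.008, 0.01, 0.81, 0, 0, 0],
  ],
  squeeze=40,
)

```text
clock: 12.65
tcp_pos: [0.3992, 0.1267, 0.0149]
orientation: [2.056, 2.374, 0.005]
contact_force: [-2.4, 0.1, 10.5]
grip_width: 0.0532
```

Request:
send_rows(
  deltas=[
    [0.5, 0, 0, -0.05, 0, 0, 0],
    [0.5, 0, 0, -0.15, 0, 0, 0],
    [0.5, 0, 0, -0.3, 0, 0, 0],
    [0.5, 0, 0, -0.5, 0, 0, 0],
    [0.5, 0, 0, -0.7, 0, 0, 0],
    [0.5, 0, 0, -0.8, 0, 0, 0],
    [0.5, 0, 0, -0.8, 0, 0, 0],
    [0.5, 0, 0, -0.8, 0, 0, 0],
  ],
)

```text
clock: 13.32
tcp_pos: [0.3984, 0.1266, 0.1344]
orientation: [2.056, 2.375, 0.005]
contact_force: [-0.2, 0.7, -1.3]
grip_width: 0.0532
```

```bash
python3 plan.py 483,-51,160,8.1 568,-230,160,8.1 568,-230,22,8.1
```

```text
t 13.3 at [398.4 126.6 134.4] psi 8.2 tilt 0.2 F [-0.2  0.7 -1.3] w 53.2
(483.0, -51.0, 160.0, 8.1) d [-1.252  0.389 -0.172] a [ 0.0007 -0.0006  0.0007] dist 198
(568.0, -230.0, 160.0, 8.1) d [-1.261  0.393  0.   ] a [0. 0. 0.] dist 198
(568.0, -230.0, 22.0, 8.1) d [0.   0.   0.92] a [0. 0. 0.] dist 138
```

Request:
send_rows(
  deltas=[
    [0.5, -0.05, 0.01, -0.1, 0, 0, 0],
    [0.5, -0.2, 0.06, -0.17, 0, 0, 0],
    [0.5, -0.4, 0.12, -0.17, 0, 0, 0],
    [0.5, -0.62, 0.19, -0.17, 0, 0, 0],
    [0.5, -0.84, 0.26, -0.17, 0, 0, 0],
  ],
)

```text
clock: 13.73
tcp_pos: [0.4542, 0.006, 0.1579]
orientation: [-2.054, -2.375, 0.002]
contact_force: [1.1, 0.2, -1.5]
grip_width: 0.0534
```

Request:
send_rows(
  deltas=[
    [0.5, -0.22, 0.07, 0, 0, 0, 0],
    [0.5, -0.42, 0.13, 0, 0, 0, 0],
    [0.5, -0.63, 0.19, 0, 0, 0, 0],
    [0.5, -0.84, 0.26, 0, 0, 0, 0],
  ],
)

```text
clock: 14.07
tcp_pos: [0.5104, -0.1136, 0.1572]
orientation: [-2.055, -2.372, 0.003]
contact_force: [1.1, 0.8, -1.6]
grip_width: 0.053
```

Request:
send_rows(
  deltas=[
    [0.5, -0.22, 0.07, 0, 0, 0, 0],
    [0.5, -0.42, 0.13, 0, 0, 0, 0],
    [0.5, -0.63, 0.19, 0, 0, 0, 0],
    [0.5, -0.78, 0.25, 0, 0, 0, 0],
    [0.5, -0.83, 0.26, 0, 0, 0, 0],
    [0.5, -0.83, 0.26, 0, 0, 0, 0],
    [0.5, -0.83, 0.26, 0, 0, 0, 0],
    [0.5, -0.83, 0.26, 0, 0, 0, 0],
  ],
)

```text
clock: 14.73
tcp_pos: [0.5668, -0.228, 0.1578]
orientation: [-2.053, -2.374, 0.0]
contact_force: [0.2, -0.2, -1.6]
grip_width: 0.0536
```

```bash
python3 plan.py 568,-230,22,8.1
```

```text
t 14.7 at [ 566.8 -228.   157.8] psi 8.3 tilt 0.2 F [ 0.2 -0.2 -1.6] w 53.6
(568.0, -230.0, 22.0, 8.1) d [-0.016  0.007  0.905] a [-0.0006 -0.0006  0.001 ] dist 136
```

Request:
send_rows(
  deltas=[
    [0.5, -0.016, 0.007, 0.15, 0, 0, 0],
    [0.5, -0.016, 0.007, 0.35, 0, 0, 0],
    [0.5, -0.016, 0.007, 0.55, 0, 0, 0],
    [0.5, -0.016, 0.007, 0.7, 0, 0, 0],
    [0.5, -0.016, 0.007, 0.8, 0, 0, 0],
    [0.5, -0.016, 0.007, 0.86, 0, 0, 0],
    [0.5, -0.016, 0.007, 0.89, 0, 0, 0],
    [0.5, -0.016, 0.007, 0.905, 0, 0, 0],
    [0.5, -0.016, 0.007, 0.905, 0, 0, 0],
    [0.82, -0.016, 0.007, 0.905, 0, 0, 0],
    [0.82, -0.016, 0.007, 0.905, 0, 0, 0],
    [0.82, -0.016, 0.007, 0.905, 0, 0, 0],
    [0.82, -0.016, 0.007, 0.905, 0, 0, 0],
    [0.82, -0.016, 0.007, 0.8, 0, 0, 0],
    [0.82, -0.016, 0.007, 0.55, 0, 0, 0],
    [0.5, -0.016, 0.007, 0.2, 0, 0, 0],
    [0.5, -0.016, 0.007, 0, 0, 0, 0],
    [0.5, -0.016, 0.007, 0, 0, 0, 0],
    [0.5, -0.016, 0.007, 0, 0, 0, 0],
  ],
)

```text
clock: 16.32
tcp_pos: [0.5708, -0.2329, 0.1621]
orientation: [2.054, 2.37, 0.005]
contact_force: [-0.3, 0.5, -0.7]
grip_width: 0.0428
```

```bash
python3 plan.py 441,-9,140,-5 441,-9,70,-5 441,-9,11,-5
```

```text
t 16.3 at [ 570.8 -232.9  162.1] psi 8.2 tilt 0.4 F [-0.3  0.5 -0.7] w 42.8
(441.0, -9.0, 140.0, -5.0) d [ 1.601 -0.645  0.14 ] a [0.0019 0.0004 0.0733] dist 260
(441.0, -9.0, 70.0, -5.0) d [0.    0.    0.467] a [0. 0. 0.] dist 70
(441.0, -9.0, 11.0, -5.0) d [0.    0.    0.393] a [0. 0. 0.] dist 59
```

Request:
send_rows(
  deltas=[
    [0.5, 0.2, -0.08, 0, 0, 0, 0],
    [0.5, 0.4, -0.16, 0, 0, 0, 0],
    [0.5, 0.6, -0.24, 0, 0, 0, 0],
    [0.5, 0.8, -0.32, 0, 0, 0, 0],
  ],
)

```text
clock: 16.65
tcp_pos: [0.5026, -0.1189, 0.1577]
orientation: [-2.056, -2.373, 0.002]
contact_force: [-0.0, 0.5, -0.0]
grip_width: 0.0428
```

Request:
send_rows(
  deltas=[
    [0.5, 0.2, -0.08, 0, 0, 0, 0.02],
    [0.5, 0.4, -0.16, 0, 0, 0, 0.04],
    [0.5, 0.6, -0.24, 0.05, 0, 0, 0.06],
    [0.5, 0.78, -0.3, 0.1, 0, 0, 0.073],
    [0.5, 0.8, -0.32, 0.14, 0, 0, 0.073],
    [0.5, 0.8, -0.32, 0.14, 0, 0, 0.073],
    [0.5, 0.8, -0.32, 0.14, 0, 0, 0.073],
    [0.5, 0.8, -0.32, 0.14, 0, 0, 0.073],
  ],
)

```text
clock: 17.32
tcp_pos: [0.4405, -0.0094, 0.138]
orientation: [2.316, 2.122, -0.0]
contact_force: [-0.1, 0.2, -0.3]
grip_width: 0.0429
```

```bash
python3 plan.py 441,-9,11,-5;python3 look.py p7 569 -230 43 60
```

```text
t 17.3 at [440.5  -9.4 138. ] psi -5.0 tilt 0.0 F [-0.1  0.2 -0.3] w 42.9
(441.0, -9.0, 11.0, -5.0) d [0.004 0.003 0.847] a [ 0.0002  0.0002 -0.0001] dist 127
```

View pics/p7.png

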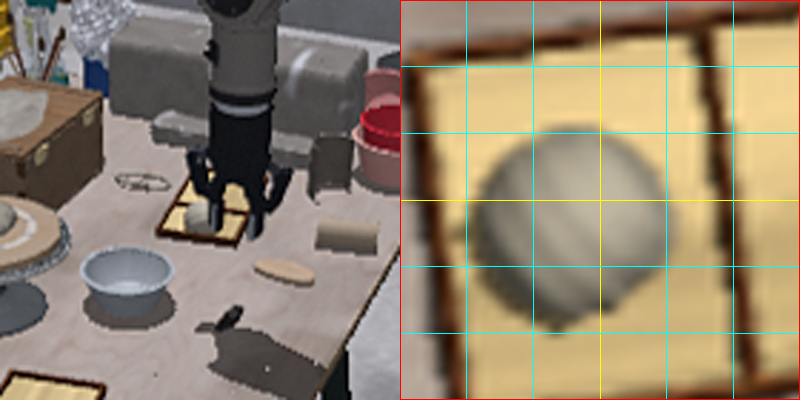

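The ball rests in the narrow compartment at about (563, −222), within limits. Now the stamp, straight below the tool.

Request:
send_rows(
  deltas=[
    [0.5, 0.004, 0.003, 0.15, 0, 0, 0],
    [0.5, 0.004, 0.003, 0.35, 0, 0, 0],
    [0.5, 0.004, 0.003, 0.55, 0, 0, 0],
    [0.5, 0.004, 0.003, 0.7, 0, 0, 0],
    [0.5, 0.004, 0.003, 0.78, 0, 0, 0],
    [0.5, 0.004, 0.003, 0.82, 0, 0, 0],
    [0.5, 0.004, 0.003, 0.83, 0, 0, 0],
    [0.5, 0.004, 0.003, 0.83, 0, 0, 0],
    [0.1, 0.004, 0.003, 0.83, 0, 0, 0],
    [0.1, 0.004, 0.003, 0.83, 0, 0, 0],
    [0.1, 0.004, 0.003, 0.83, 0, 0, 0],
    [0.1, 0.004, 0.003, 0.83, 0, 0, 0],
    [0.1, 0.004, 0.003, 0.83, 0, 0, 0],
    [0.1, 0.004, 0.003, 0.83, 0, 0, 0],
  ],
  squeeze=40,
)

```text
clock: 18.58
tcp_pos: [0.4413, -0.0077, 0.0145]
orientation: [2.314, 2.123, 0.003]
contact_force: [-0.5, -0.6, 4.8]
grip_width: 0.0181
```

Request:
send_rows(
  deltas=[
    [0.1, 0, 0, -0.05, 0, 0, 0],
    [0.1, 0, 0, -0.15, 0, 0, 0],
    [0.1, 0, 0, -0.3, 0, 0, 0],
    [0.1, 0, 0, -0.5, 0, 0, 0],
    [0.1, 0, 0, -0.7, 0, 0, 0],
    [0.1, 0, 0, -0.8, 0, 0, 0],
    [0.1, 0, 0, -0.8, 0, 0, 0],
    [0.1, 0, 0, -0.8, 0, 0, 0],
  ],
)

```text
clock: 19.25
tcp_pos: [0.4409, -0.0071, 0.1346]
orientation: [2.314, 2.124, 0.005]
contact_force: [0.1, 0.6, -0.6]
grip_width: 0.0184
```

```bash
python3 plan.py 441,-9,150,-80.4 566,256,140,-80.4 566,256,21,-80.4;python3 look.py p8 441 -9 125 60
```

```text
t 19.2 at [440.9  -7.1 134.6] psi -4.9 tilt 0.2 F [ 0.1  0.6 -0.6] w 18.4
(441.0, -9.0, 150.0, -80.4) d [-0.012  0.002 -0.103] a [ 3.000e-04 -1.000e-03  4.195e-01] dist 16
(566.0, 256.0, 140.0, -80.4) d [ 1.116 -1.603  0.067] a [0. 0. 0.] dist 293
(566.0, 256.0, 21.0, -80.4) d [0.    0.    0.793] a [0. 0. 0.] dist 119
```

View pics/p8.png

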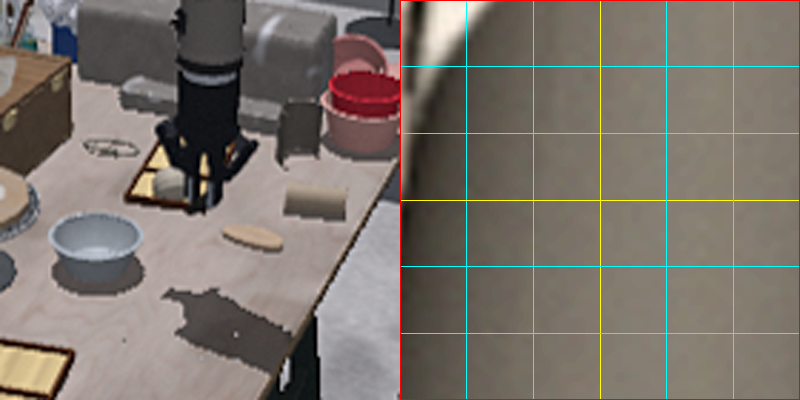

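The stamp is lifted (width 18 mm, hanging at (200, 205) in the crop). Turn it and carry it to the −y end of tray_three.

Request:
send_rows(
  deltas=[
    [0.1, 0, 0, -0.05, 0, 0, 0.02],
    [0.1, 0, 0, -0.1, 0, 0, 0.055],
    [0.1, -0.01, 0, -0.1, 0, 0, 0.09],
    [0.1, -0.01, 0, -0.1, 0, 0, 0.128],
    [0.1, -0.01, 0, -0.1, 0, 0, 0.166],
    [0.1, -0.01, 0, -0.1, 0, 0, 0.204],
    [0.1, -0.01, 0, -0.1, 0, 0, 0.242],
    [0.1, -0.01, 0, -0.1, 0, 0, 0.28],
    [0.1, -0.01, 0, -0.1, 0, 0, 0.318],
    [0.1, -0.01, 0, -0.1, 0, 0, 0.355],
    [0.1, -0.01, 0, -0.1, 0, 0, 0.39],
    [0.1, -0.01, 0, -0.1, 0, 0, 0.4195],
    [0.1, -0.01, 0, -0.1, 0, 0, 0.4195],
    [0.1, -0.01, 0, -0.1, 0, 0, 0.4195],
    [0.1, -0.01, 0, -0.1, 0, 0, 0.4195],
  ],
)

```text
clock: 20.6
tcp_pos: [0.4398, -0.0093, 0.1479]
orientation: [3.13, 0.266, -0.002]
contact_force: [-0.3, 0.5, 0.7]
grip_width: 0.0181
```

Request:
send_rows(
  deltas=[
    [0.1, 0.08, -0.11, 0, 0, 0, 0],
    [0.1, 0.2, -0.29, 0, 0, 0, 0],
    [0.1, 0.32, -0.46, 0, 0, 0, 0],
    [0.1, 0.44, -0.63, 0, 0, 0, 0],
    [0.1, 0.558, -0.8, 0, 0, 0, 0],
  ],
)

```text
clock: 21.02
tcp_pos: [0.5032, 0.1245, 0.1482]
orientation: [-3.13, -0.265, 0.001]
contact_force: [0.1, -0.8, -0.4]
grip_width: 0.0184
```

Request:
send_rows(
  deltas=[
    [0.1, 0.12, -0.17, 0, 0, 0, 0],
    [0.1, 0.24, -0.34, 0, 0, 0, 0],
    [0.1, 0.36, -0.51, 0, 0, 0, 0],
    [0.1, 0.47, -0.68, 0, 0, 0, 0],
    [0.1, 0.53, -0.76, 0, 0, 0, 0],
    [0.1, 0.558, -0.8, 0, 0, 0, 0],
    [0.1, 0.558, -0.8, 0, 0, 0, 0],
    [0.1, 0.558, -0.8, 0, 0, 0, 0],
    [0.1, 0.558, -0.8, 0, 0, 0, 0],
  ],
)

```text
clock: 21.77
tcp_pos: [0.565, 0.2532, 0.1484]
orientation: [3.13, 0.258, -0.001]
contact_force: [-0.4, -0.0, -1.0]
grip_width: 0.0184
```

```bash
python3 plan.py 566,256,21,-80.4
```

```text
t 21.8 at [565.  253.2 148.4] psi -80.6 tilt 0.1 F [-0.4 -0.  -1. ] w 18.4
(566.0, 256.0, 21.0, -80.4) d [ 0.01  -0.018  0.849] a [ 0.0002  0.0003 -0.0009] dist 127
```

Request:
send_rows(
  deltas=[
    [0.1, 0.01, -0.018, 0.15, 0, 0, 0],
    [0.1, 0.01, -0.018, 0.35, 0, 0, 0],
    [0.1, 0.01, -0.018, 0.55, 0, 0, 0],
    [0.1, 0.01, -0.018, 0.7, 0, 0, 0],
    [0.1, 0.01, -0.018, 0.78, 0, 0, 0],
    [0.1, 0.01, -0.018, 0.82, 0, 0, 0],
    [0.1, 0.01, -0.018, 0.84, 0, 0, 0],
    [0.1, 0.01, -0.018, 0.852, 0, 0, 0],
    [0.1, 0.01, -0.018, 0.852, 0, 0, 0],
    [0.1, 0.01, -0.018, 0.852, 0, 0, 0],
    [0.42, 0.01, -0.018, 0.852, 0, 0, 0],
    [0.42, 0.01, -0.018, 0.852, 0, 0, 0],
    [0.42, 0.01, -0.018, 0.852, 0, 0, 0],
    [0.42, 0.01, -0.018, 0.852, 0, 0, 0],
    [0.42, 0.01, -0.018, 0.75, 0, 0, 0],
    [0.42, 0.01, -0.018, 0.5, 0, 0, 0],
    [0.7, 0.01, -0.018, 0.2, 0, 0, 0],
    [0.7, 0.01, -0.018, 0, 0, 0, 0],
    [0.7, 0.01, -0.018, 0, 0, 0, 0],
    [0.7, 0.01, -0.018, 0, 0, 0, 0],
  ],
)

```text
clock: 23.43
tcp_pos: [0.5679, 0.2586, 0.1517]
orientation: [-3.128, -0.261, -0.007]
contact_force: [-1.1, -0.5, -0.5]
grip_width: 0.0598
```

```bash
python3 plan.py 363,-270,150,-77.6 363,-270,25,-77.6
```

```text
t 23.4 at [567.9 258.6 151.7] psi -80.5 tilt 0.3 F [-1.1 -0.5 -0.5] w 59.8
(363.0, -270.0, 150.0, -77.6) d [-1.931  3.249 -0.004] a [-0.0006 -0.0015 -0.0159] dist 567
(363.0, -270.0, 25.0, -77.6) d [0.    0.    0.833] a [0. 0. 0.] dist 125
```

Request:
send_rows(
  deltas=[
    [0.7, -0.12, 0.2, 0, 0, 0, 0],
    [0.7, -0.24, 0.4, 0, 0, 0, 0],
    [0.7, -0.36, 0.6, 0, 0, 0, 0],
    [0.7, -0.483, 0.812, 0, 0, 0, 0],
  ],
)

```text
clock: 23.77
tcp_pos: [0.5136, 0.125, 0.1477]
orientation: [3.13, 0.263, -0.003]
contact_force: [0.6, -0.1, 0.9]
grip_width: 0.0598
```

Request:
send_rows(
  deltas=[
    [0.7, -0.12, 0.2, 0, 0, 0, 0],
    [0.7, -0.24, 0.4, 0, 0, 0, 0],
    [0.7, -0.36, 0.6, 0, 0, 0, 0],
    [0.7, -0.483, 0.812, 0, 0, 0, 0],
  ],
)

```text
clock: 24.1
tcp_pos: [0.4623, -0.0071, 0.1479]
orientation: [-3.13, -0.263, 0.003]
contact_force: [0.1, -0.5, 0.3]
grip_width: 0.0599
```

Request:
send_rows(
  deltas=[
    [0.7, -0.12, 0.2, 0, 0, 0, 0],
    [0.7, -0.24, 0.4, 0, 0, 0, 0],
    [0.7, -0.36, 0.6, 0, 0, 0, 0],
    [0.7, -0.483, 0.812, 0, 0, 0, 0],
  ],
)

```text
clock: 24.43
tcp_pos: [0.4111, -0.139, 0.148]
orientation: [-3.13, -0.263, 0.002]
contact_force: [1.3, -0.3, 0.2]
grip_width: 0.06
```

Request:
send_rows(
  deltas=[
    [0.7, -0.12, 0.2, 0, 0, 0, -0.016],
    [0.7, -0.24, 0.4, 0, 0, 0, -0.016],
    [0.7, -0.36, 0.6, 0, 0, 0, -0.016],
    [0.7, -0.45, 0.76, 0, 0, 0, -0.016],
    [0.7, -0.483, 0.812, 0, 0, 0, -0.016],
    [0.7, -0.483, 0.812, 0, 0, 0, -0.016],
    [0.7, -0.483, 0.812, 0, 0, 0, -0.016],
    [0.7, -0.483, 0.812, 0, 0, 0, -0.016],
  ],
)

```text
clock: 25.1
tcp_pos: [0.3619, -0.2687, 0.148]
orientation: [-3.121, -0.343, 0.001]
contact_force: [0.2, 0.2, 0.0]
grip_width: 0.0601
```

```bash
python3 plan.py 363,-270,25,-77.6
python3 - <<'E'
from h import *
from bench import r
f=r.grab_frame("side");g=r.grab_frame("top")
P=lambda w:cv2.projectPoints(np.array(w,float)/1e3,f["rvec"],f["tvec"],f["camera_matrix"],None)[0].reshape(-1,2)
c=P([[363,-270,30]])[0].astype(int);c=np.clip(c,50,[462,334]);
a=cv2.resize(f["pixels"][c[1]-50:c[1]+50,c[0]-50:c[0]+50,::-1],(400,400),interpolation=cv2.INTER_CUBIC)
cv2.imwrite("pics/p9.png",np.hstack([a,tile(g,560,300,.014,100,400,40)]))
E
```

```text
t 25.1 at [ 361.9 -268.7  148. ] psi -77.5 tilt 0.1 F [0.2 0.2 0. ] w 60.1
(363.0, -270.0, 25.0, -77.6) d [0.006 0.011 0.82 ] a [-0.0004  0.0002  0.0008] dist 123
```

View pics/p9.png

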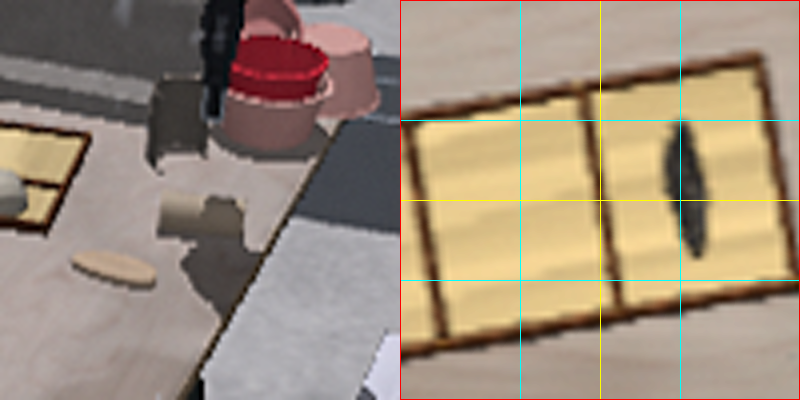

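The stamp lies flat in the −y compartment (tile px 665–705 by 118–258), clear of the walls. Now the tube, with 10 mm clearance per side.

Request:
send_rows(
  deltas=[
    [0.75, 0.006, 0.01, 0.15, 0, 0, 0],
    [0.75, 0.006, 0.01, 0.35, 0, 0, 0],
    [0.75, 0.006, 0.01, 0.55, 0, 0, 0],
    [0.75, 0.006, 0.01, 0.7, 0, 0, 0],
    [0.75, 0.006, 0.01, 0.8, 0, 0, 0],
    [0.75, 0.006, 0.01, 0.85, 0, 0, 0],
    [0.75, 0.006, 0.01, 0.867, 0, 0, 0],
    [0.75, 0.006, 0.01, 0.867, 0, 0, 0],
    [0.3, 0.006, 0.01, 0.867, 0, 0, 0],
    [0.3, 0.006, 0.01, 0.867, 0, 0, 0],
    [0.3, 0.006, 0.01, 0.867, 0, 0, 0],
    [0.3, 0.006, 0.01, 0.867, 0, 0, 0],
    [0.3, 0.006, 0.01, 0.867, 0, 0, 0],
    [0.3, 0.006, 0.01, 0.867, 0, 0, 0],
    [0.3, 0.006, 0.01, 0.867, 0, 0, 0],
  ],
  squeeze=25,
)

```text
clock: 26.45
tcp_pos: [0.3635, -0.2718, 0.0193]
orientation: [3.123, 0.34, 0.003]
contact_force: [0.4, 0.4, 6.3]
grip_width: 0.0392
```

Request:
send_rows(
  deltas=[
    [0.3, 0, 0, -0.05, 0, 0, 0],
    [0.3, 0, 0, -0.15, 0, 0, 0],
    [0.3, 0, 0, -0.3, 0, 0, 0],
    [0.3, 0, 0, -0.5, 0, 0, 0],
    [0.3, 0, 0, -0.7, 0, 0, 0],
    [0.3, 0, 0, -0.9, 0, 0, 0],
    [0.3, 0, 0, -1, 0, 0, 0],
    [0.3, 0, 0, -1, 0, 0, 0],
    [0.3, 0, 0, -1, 0, 0, 0],
  ],
)

```text
clock: 27.2
tcp_pos: [0.3634, -0.2714, 0.1692]
orientation: [3.123, 0.341, 0.004]
contact_force: [0.7, -0.1, -0.9]
grip_width: 0.0391
```

```bash
python3 plan.py 551,344.5,165,-80.4
```

```text
t 27.2 at [ 363.4 -271.4  169.2] psi -77.5 tilt 0.2 F [ 0.7 -0.1 -0.9] w 39.1
(551.0, 344.5, 165.0, -80.4) d [ 2.108 -3.739  0.032] a [ 0.0001 -0.0008  0.0159] dist 644
```

Request:
send_rows(
  deltas=[
    [0.3, 0.05, -0.09, 0, 0, 0, 0],
    [0.3, 0.16, -0.28, 0, 0, 0, 0],
    [0.3, 0.28, -0.5, 0, 0, 0, 0],
    [0.3, 0.41, -0.72, 0, 0, 0, 0],
    [0.3, 0.527, -0.935, 0, 0, 0, 0],
  ],
)

```text
clock: 27.62
tcp_pos: [0.4092, -0.1159, 0.1675]
orientation: [-3.123, -0.339, 0.003]
contact_force: [1.6, -0.7, -0.2]
grip_width: 0.0391
```

Request:
send_rows(
  deltas=[
    [0.3, 0.13, -0.23, 0, 0, 0, 0],
    [0.3, 0.26, -0.46, 0, 0, 0, 0],
    [0.3, 0.39, -0.69, 0, 0, 0, 0],
    [0.3, 0.527, -0.935, 0, 0, 0, 0],
  ],
)

```text
clock: 27.95
tcp_pos: [0.4558, 0.0376, 0.1674]
orientation: [3.123, 0.339, -0.003]
contact_force: [1.2, -0.9, -0.5]
grip_width: 0.0388
```

Request:
send_rows(
  deltas=[
    [0.3, 0.13, -0.23, 0, 0, 0, 0],
    [0.3, 0.26, -0.46, 0, 0, 0, 0],
    [0.3, 0.39, -0.69, 0, 0, 0, 0],
    [0.3, 0.527, -0.935, 0, 0, 0, 0],
  ],
)

```text
clock: 28.28
tcp_pos: [0.5027, 0.1908, 0.1669]
orientation: [3.122, 0.339, -0.004]
contact_force: [1.6, -1.0, 0.6]
grip_width: 0.0387
```

Request:
send_rows(
  deltas=[
    [0.3, 0.12, -0.22, 0, 0, 0, 0.005],
    [0.3, 0.25, -0.44, 0, 0, 0, 0.01],
    [0.3, 0.36, -0.64, 0, 0, 0, 0.016],
    [0.3, 0.45, -0.8, 0, 0, 0, 0.016],
    [0.3, 0.51, -0.9, 0, 0, 0, 0.016],
    [0.3, 0.527, -0.935, 0, 0, 0, 0.016],
    [0.3, 0.527, -0.935, 0, 0, 0, 0.016],
    [0.3, 0.527, -0.935, 0, 0, 0, 0.016],
    [0.3, 0.527, -0.935, 0, 0, 0, 0.016],
  ],
)

```text
clock: 29.03
tcp_pos: [0.5503, 0.341, 0.168]
orientation: [3.13, 0.257, -0.002]
contact_force: [-0.4, -0.4, -0.5]
grip_width: 0.0392
```

```bash
python3 plan.py 551,344.5,26,-80.4
```

```text
t 29.0 at [550.3 341.  168. ] psi -80.6 tilt 0.1 F [-0.4 -0.4 -0.5] w 39.2
(551.0, 344.5, 26.0, -80.4) d [ 0.01  -0.023  0.947] a [ 0.0003  0.0004 -0.0012] dist 142
```

Request:
send_rows(
  deltas=[
    [0.3, 0.01, -0.023, 0.15, 0, 0, 0],
    [0.3, 0.01, -0.023, 0.35, 0, 0, 0],
    [0.3, 0.01, -0.023, 0.55, 0, 0, 0],
    [0.3, 0.01, -0.023, 0.72, 0, 0, 0],
    [0.3, 0.01, -0.023, 0.84, 0, 0, 0],
    [0.3, 0.01, -0.023, 0.91, 0, 0, 0],
    [0.3, 0.01, -0.023, 0.94, 0, 0, 0],
    [0.3, 0.01, -0.023, 0.949, 0, 0, 0],
    [0.3, 0.01, -0.023, 0.949, 0, 0, 0],
    [0.3, 0.01, -0.023, 0.949, 0, 0, 0],
    [0.55, 0.01, -0.023, 0.949, 0, 0, 0],
    [0.55, 0.01, -0.023, 0.949, 0, 0, 0],
    [0.55, 0.01, -0.023, 0.949, 0, 0, 0],
    [0.55, 0.01, -0.023, 0.85, 0, 0, 0],
    [0.55, 0.01, -0.023, 0.6, 0, 0, 0],
    [0.7, 0.01, -0.023, 0.3, 0, 0, 0],
    [0.7, 0.01, -0.023, 0, 0, 0, 0],
    [0.7, 0.01, -0.023, 0, 0, 0, 0],
    [0.7, 0.01, -0.023, 0, 0, 0, 0],
  ],
)

```text
clock: 30.62
tcp_pos: [0.5537, 0.3478, 0.1732]
orientation: [-3.127, -0.261, -0.01]
contact_force: [0.3, 0.4, 0.8]
grip_width: 0.06
```

```bash
python3 plan.py 417,-154,160,-95
```

```text
t 30.6 at [553.7 347.8 173.2] psi -80.5 tilt 0.4 F [0.3 0.4 0.8] w 60.0
(417.0, -154.0, 160.0, -95.0) d [-1.453  3.148  0.067] a [-0.0014 -0.0019  0.0807] dist 520
```

Request:
send_rows(
  deltas=[
    [0.7, -0.09, 0.2, 0, 0, 0, 0],
    [0.7, -0.18, 0.4, 0, 0, 0, 0],
    [0.7, -0.27, 0.6, 0, 0, 0, 0],
    [0.7, -0.363, 0.787, 0, 0, 0, 0],
  ],
)

```text
clock: 30.95
tcp_pos: [0.5159, 0.2197, 0.1675]
orientation: [3.13, 0.261, -0.003]
contact_force: [0.6, -0.1, 0.9]
grip_width: 0.0598
```

Request:
send_rows(
  deltas=[
    [0.7, -0.09, 0.2, 0, 0, 0, 0],
    [0.7, -0.18, 0.4, 0, 0, 0, 0],
    [0.7, -0.27, 0.6, 0, 0, 0, 0],
    [0.7, -0.363, 0.787, 0, 0, 0, 0],
  ],
)

```text
clock: 31.28
tcp_pos: [0.4817, 0.0944, 0.1677]
orientation: [3.13, 0.261, -0.002]
contact_force: [-0.2, -0.8, -0.3]
grip_width: 0.0599
```

Request:
send_rows(
  deltas=[
    [0.7, -0.09, 0.2, 0, 0, 0, 0],
    [0.7, -0.18, 0.4, 0, 0, 0, 0],
    [0.7, -0.27, 0.6, 0, 0, 0, 0],
    [0.7, -0.363, 0.787, 0, 0, 0, 0],
  ],
)

```text
clock: 31.62
tcp_pos: [0.4476, -0.0307, 0.1678]
orientation: [-3.131, -0.262, 0.002]
contact_force: [0.5, -0.4, -0.0]
grip_width: 0.0597
```

Request:
send_rows(
  deltas=[
    [0.7, -0.09, 0.2, 0, 0, 0, 0.02],
    [0.7, -0.18, 0.4, 0, 0, 0, 0.05],
    [0.7, -0.27, 0.6, 0, 0, 0, 0.08],
    [0.7, -0.34, 0.75, 0, 0, 0, 0.0807],
    [0.7, -0.363, 0.787, 0.07, 0, 0, 0.0807],
    [0.7, -0.363, 0.787, 0.07, 0, 0, 0.0807],
    [0.7, -0.363, 0.787, 0.07, 0, 0, 0.0807],
    [0.7, -0.363, 0.787, 0.07, 0, 0, 0.0807],
  ],
)

```text
clock: 32.28
tcp_pos: [0.415, -0.1538, 0.1577]
orientation: [-3.138, 0.135, 0.002]
contact_force: [0.0, 0.5, 0.3]
grip_width: 0.0597
```

```bash
python3 plan.py 417,-154,12,-95
python3 - <<'E'
from h import *
from bench import r
f=r.grab_frame("side");g=r.grab_frame("top")
P=lambda w:cv2.projectPoints(np.array(w,float)/1e3,f["rvec"],f["tvec"],f["camera_matrix"],None)[0].reshape(-1,2)
c=P([[417,-154,20]])[0].astype(int);c=np.clip(c,50,[462,334]);
a=cv2.resize(f["pixels"][c[1]-50:c[1]+50,c[0]-50:c[0]+50,::-1],(400,400),interpolation=cv2.INTER_CUBIC)
cv2.imwrite("pics/p10.png",np.hstack([a,tile(g,550,345,.026,100,400,40)]))
E
```

```text
t 32.3 at [ 415.  -153.8  157.7] psi -94.9 tilt 0.1 F [0.  0.5 0.3] w 59.7
(417.0, -154.0, 12.0, -95.0) d [0.015 0.001 0.971] a [-0.0001  0.0003  0.0005] dist 146
```

View pics/p10.png

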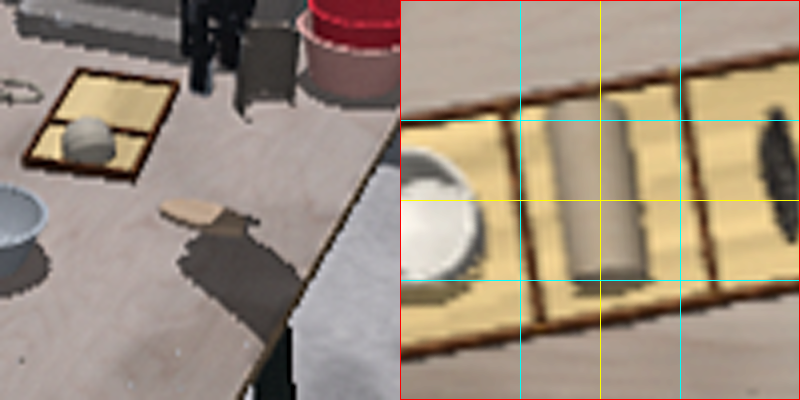

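The tube lies in the middle compartment at about (555, 346), aligned with the tray. Now the rib.

Request:
send_rows(
  deltas=[
    [0.75, 0.015, 0, 0.15, 0, 0, 0],
    [0.75, 0.015, 0, 0.38, 0, 0, 0],
    [0.75, 0.015, 0, 0.6, 0, 0, 0],
    [0.75, 0.015, 0, 0.78, 0, 0, 0],
    [0.75, 0.015, 0, 0.9, 0, 0, 0],
    [0.75, 0.015, 0, 0.95, 0, 0, 0],
    [0.75, 0.015, 0, 0.973, 0, 0, 0],
    [0.75, 0.015, 0, 0.973, 0, 0, 0],
    [0.3, 0.015, 0, 0.973, 0, 0, 0],
    [0.3, 0.015, 0, 0.973, 0, 0, 0],
    [0.3, 0.015, 0, 0.973, 0, 0, 0],
    [0.3, 0.015, 0, 0.973, 0, 0, 0],
    [0.3, 0.015, 0, 0.973, 0, 0, 0],
    [0.3, 0.015, 0, 0.973, 0, 0, 0],
    [0.3, 0.015, 0, 0.973, 0, 0, 0],
  ],
  squeeze=30,
)

```text
clock: 33.63
tcp_pos: [0.4182, -0.1549, 0.0132]
orientation: [-3.138, 0.136, -0.004]
contact_force: [-1.2, 0.9, 6.9]
grip_width: 0.0404
```

Request:
send_rows(
  deltas=[
    [0.3, 0, 0, -0.05, 0, 0, 0],
    [0.3, 0, 0, -0.15, 0, 0, 0],
    [0.3, 0, 0, -0.3, 0, 0, 0],
    [0.3, 0, 0, -0.5, 0, 0, 0],
    [0.3, 0, 0, -0.7, 0, 0, 0],
    [0.3, 0, 0, -0.9, 0, 0, 0],
    [0.3, 0, 0, -1, 0, 0, 0],
    [0.3, 0, 0, -1, 0, 0, 0],
    [0.3, 0, 0, -1, 0, 0, 0],
  ],
)

```text
clock: 34.38
tcp_pos: [0.4178, -0.1544, 0.1628]
orientation: [-3.137, 0.135, -0.004]
contact_force: [-0.2, 0.5, -0.6]
grip_width: 0.0407
```

```bash
python3 plan.py 584,-339,160,-81.9 584,-339,18,-81.9
```

```text
t 34.4 at [ 417.8 -154.4  162.8] psi -94.9 tilt 0.2 F [-0.2  0.5 -0.6] w 40.7
(584.0, -339.0, 160.0, -81.9) d [1.209 1.131 0.02 ] a [-0.0004 -0.0009 -0.0723] dist 248
(584.0, -339.0, 18.0, -81.9) d [0.    0.    0.947] a [0. 0. 0.] dist 142
```

Request:
send_rows(
  deltas=[
    [0.3, 0.08, 0.07, 0, 0, 0, 0],
    [0.3, 0.22, 0.2, 0, 0, 0, 0],
    [0.3, 0.36, 0.33, 0, 0, 0, 0],
    [0.3, 0.5, 0.46, 0, 0, 0, 0],
    [0.3, 0.605, 0.565, 0, 0, 0, 0],
  ],
)

```text
clock: 34.8
tcp_pos: [0.5009, -0.2482, 0.1606]
orientation: [-3.138, 0.136, 0.003]
contact_force: [0.2, -0.2, 0.5]
grip_width: 0.0404
```

Request:
send_rows(
  deltas=[
    [0.3, 0.14, 0.13, 0, 0, 0, -0.02],
    [0.3, 0.28, 0.26, 0, 0, 0, -0.045],
    [0.3, 0.42, 0.39, 0, 0, 0, -0.072],
    [0.3, 0.53, 0.5, 0, 0, 0, -0.072],
    [0.3, 0.605, 0.565, 0, 0, 0, -0.072],
    [0.3, 0.605, 0.565, 0, 0, 0, -0.072],
    [0.3, 0.605, 0.565, 0, 0, 0, -0.072],
    [0.3, 0.605, 0.565, 0, 0, 0, -0.072],
  ],
)

```text
clock: 35.47
tcp_pos: [0.5822, -0.3386, 0.1606]
orientation: [-3.132, -0.218, 0.003]
contact_force: [0.1, 0.2, -0.4]
grip_width: 0.0404
```

```bash
python3 plan.py 584,-339,18.5,-81.9
```

```text
t 35.5 at [ 582.2 -338.6  160.6] psi -82.0 tilt 0.2 F [ 0.1  0.2 -0.4] w 40.4
(584.0, -339.0, 18.5, -81.9) d [0.014 0.006 0.947] a [-0.0006  0.0006 -0.0008] dist 142
```

Request:
send_rows(
  deltas=[
    [0.3, 0.008, 0.005, 0.15, 0, 0, 0],
    [0.3, 0.008, 0.005, 0.35, 0, 0, 0],
    [0.3, 0.008, 0.005, 0.55, 0, 0, 0],
    [0.3, 0.008, 0.005, 0.72, 0, 0, 0],
    [0.3, 0.008, 0.005, 0.84, 0, 0, 0],
    [0.3, 0.008, 0.005, 0.91, 0, 0, 0],
    [0.3, 0.008, 0.005, 0.935, 0, 0, 0],
    [0.3, 0.008, 0.005, 0.945, 0, 0, 0],
    [0.3, 0.008, 0.005, 0.945, 0, 0, 0],
    [0.3, 0.008, 0.005, 0.945, 0, 0, 0],
    [0.65, 0.008, 0.005, 0.945, 0, 0, 0],
    [0.65, 0.008, 0.005, 0.945, 0, 0, 0],
    [0.65, 0.008, 0.005, 0.945, 0, 0, 0],
    [0.65, 0.008, 0.005, 0.85, 0, 0, 0],
    [0.65, 0.008, 0.005, 0.6, 0, 0, 0],
    [0.65, 0.008, 0.005, 0.3, 0, 0, 0],
    [0.65, 0.008, 0.005, 0, 0, 0, 0],
    [0.65, 0.008, 0.005, -0.2, 0, 0, 0],
    [0.65, 0.008, 0.005, -0.2, 0, 0, 0],
  ],
)

```text
clock: 37.05
tcp_pos: [0.5874, -0.3437, 0.2016]
orientation: [3.127, 0.217, 0.017]
contact_force: [0.3, -1.3, 0.7]
grip_width: 0.0553
```

Request:
send_rows(
  deltas=[
    [0.65, -0.2, -0.2, 0, 0, 0, 0],
    [0.65, -0.4, -0.4, 0, 0, 0, 0],
    [0.65, -0.6, -0.6, 0, 0, 0, 0],
    [0.65, -0.8, -0.8, 0, 0, 0, 0],
    [0.65, -1, -1, 0, 0, 0, 0],
    [0.65, -1, -1, 0, 0, 0, 0],
    [0.65, -1, -1, 0, 0, 0, 0],
    [0.65, -1, -1, 0, 0, 0, 0],
    [0.65, -1, -1, 0, 0, 0, 0],
  ],
)

```text
clock: 37.8
tcp_pos: [0.417, -0.2135, 0.1928]
orientation: [3.132, 0.218, 0.003]
contact_force: [0.9, -0.8, 0.2]
grip_width: 0.0555
```

```bash
python3 plan.py
python3 - <<'E'
from h import *
from bench import r
g=r.grab_frame("top")
f=dict(np.load("top0.npz"))
cv2.imwrite("pics/p11.png",np.vstack([np.hstack([tile(g,578,-294,.014,120,400,40),tile(g,551,344,.014,150,400,40)]),cv2.resize(g["pixels"][130:260,:,::-1],(800,203))]))
E
```

```text
t 37.8 at [ 417.  -213.5  192.8] psi -82.0 tilt 0.2 F [ 0.9 -0.8  0.2] w 55.5
```

View pics/p11.png

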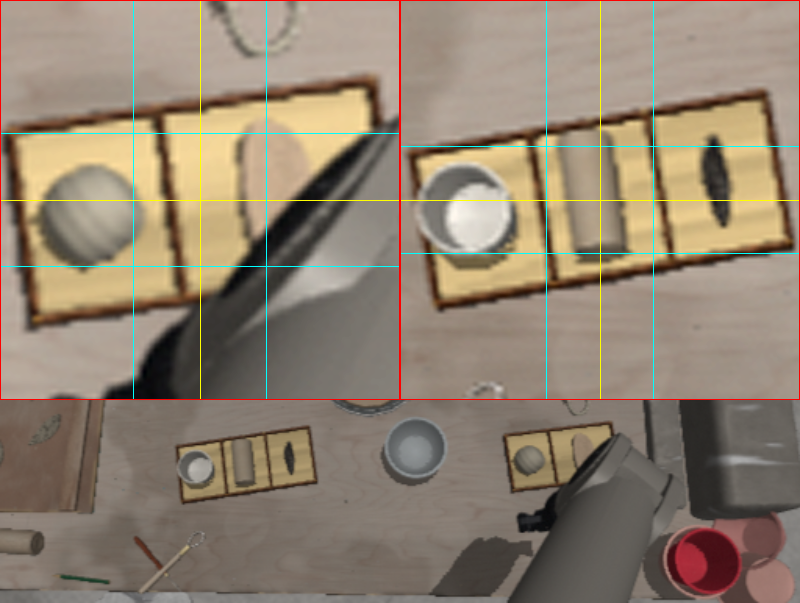

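Pot, tube, stamp and ball look right. The arm hides part of the rib and the half pipe, so I move it away and check those.

Request:
send_rows(
  deltas=[
    [0.65, 0, -0.2, -0.1, 0, 0, 0],
    [0.65, 0.1, -0.4, -0.2, 0, 0, 0],
    [0.65, 0.1, -0.6, -0.3, 0, 0, 0],
    [0.65, 0.1, -0.8, -0.3, 0, 0, 0],
    [0.65, 0.1, -1, -0.3, 0, 0, 0],
  ],
)

```text
clock: 38.27
tcp_pos: [0.411, -0.0615, 0.2382]
orientation: [3.133, 0.215, 0.005]
contact_force: [0.6, 0.0, -0.3]
grip_width: 0.0552
```

Request:
send_rows(
  deltas=[
    [0.65, 0, -0.2, 0, 0, 0, 0],
    [0.65, 0, -0.4, 0, 0, 0, 0],
    [0.65, 0, -0.6, 0, 0, 0, 0],
    [0.65, 0, -0.8, 0, 0, 0, 0],
    [0.65, 0, -1, 0, 0, 0, 0],
    [0.65, 0, -1, 0, 0, 0, 0],
    [0.65, 0, -1, 0, 0, 0, 0],
    [0.65, 0, -1, 0, 0, 0, 0],
  ],
)

```text
clock: 38.93
tcp_pos: [0.3894, 0.0859, 0.2371]
orientation: [3.133, 0.216, 0.001]
contact_force: [-0.0, 0.2, -0.0]
grip_width: 0.0555
```

```bash
python3 plan.py
python3 - <<'E'
from h import *
from bench import r
g=r.grab_frame("top");f=r.grab_frame("side")
c=cv2.projectPoints(np.array([[.57,-.3,.02]]),f["rvec"],f["tvec"],f["camera_matrix"],None)[0].ravel().astype(int);c=np.clip(c,50,[462,334])
o=dict(np.load("top0.npz"))
for n,q in {"hp":(603,300,664,349),"loop":(130,332,212,398),"bowl":(375,212,455,290)}.items():
    x0,y0,x1,y1=[int(v*.64) for v in q];d=np.abs(g["pixels"][y0:y1,x0:x1].astype(int)-o["pixels"][y0:y1,x0:x1]);print(n,"mean diff %.1f"%d.mean())
a=cv2.resize(f["pixels"][c[1]-50:c[1]+50,c[0]-50:c[0]+50,::-1],(400,400),interpolation=cv2.INTER_CUBIC)
cv2.imwrite("pics/p12.png",np.hstack([tile(g,560,-310,.014,140,400,40),a]))
E
```

```text
t 38.9 at [389.4  85.9 237.1] psi -82.1 tilt 0.1 F [-0.   0.2 -0. ] w 55.5
hp mean diff 2.9
loop mean diff 3.2
bowl mean diff 4.9
```

View pics/p12.png

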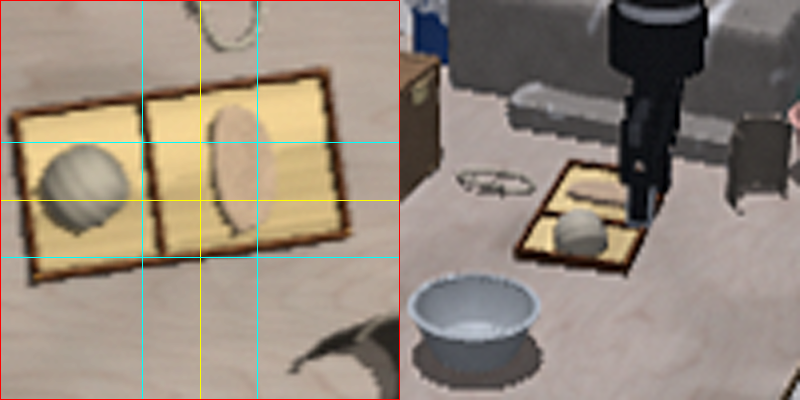

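Rib flat and clear of all walls at about (582, −339), ball in the narrow part, and the bystanders' image patches unchanged. Hand in.

```bash
python3 -c "
from bench import r
print(r.hand_in())"
```

```text
the job is handed in; nothing more can be done
None
```

Both kits are made up and I handed the job in at about 39 s of the 128 s; handing in reports no verdict.

- **Throwing kit (two-part tray):** the rib lies flat in the wide part, centred at about (582, −339) mm with roughly 7–10 mm clear of the walls. The ball is in the narrow part at about (563, −222) mm. It sits about 8 mm off the narrow part's centre along the tray, which is well inside the limit.
- **Hand-building kit (three-part tray):** all three pieces looked at rest.
  - The tube lies along the middle part at about (555, 346) mm.
  - The pot stands upright in the left (+y) end at about (537, 433) mm.
  - The stamp lies flat in the right (−y) end.
- **Bystanders:** the bowl, loop tool and half pipe showed almost no change between the first and last top pictures, so I saw no sign of shifting.
- **Robot at the end:** the gripper was empty and clear of everything, with the force reading near zero.

**Correction along the way:** I first gripped the pot about 5 mm off centre and took it to be tilted. I set it down, regripped it centred, and confirmed it was upright with an overlay before carrying it. The overlay suggests the first grip may have been level too.

**Less certain:** I checked heights and flatness only by eye in the pictures. In the last side view the gripper hid part of the rib.

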